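# Stir the tasting nuts, then hold the stick over the blue cup

## Robot

A 7-joint arm with a two-finger parallel gripper is mounted at the origin on the work surface. World frame = base frame: x ahead of the robot, y to its left, z up, the work surface at z = 0. Lengths are in m, angles in rad, forces in N, time in s.
With the tool pointing down it reaches from about 0.425 to 1.025 m from the base axis. Payload 9.4 kg.
Tool frame: the origin (TCP) lies at the centre of the arm's flange, where the gripper is bolted on; the fingertips stand 173 mm ahead of it and the grasp point (between the pads) lies 155 mm ahead of it; z points along the fingers, y is the line along which they close (so a half turn about z gives the same grasp; the last joint's range is limited). The gripper opens to 85 mm and grips with 20 to 120 N. Pads are 22 mm wide; open, the fingers measure 114 mm over their backs; the gripper's body (76 mm by 85 mm) begins 54 mm behind the grasp point. The pads swing forward as they close: fully open they stand 13 mm farther back than shut.
Start: joints at [1.238, 0.599, -0.003, 1.599, 0.002, 0.943, -0.08], TCP at [0.183, -0.701, 0.405] pointing down, gripper open.
Joint ranges: [-2.57, 2.57], [-0.35, 1.97], [-1.29, 1.29], [0.11, 2.56], [-1.05, 4.19], [0.11, 1.86], [-2.63, 2.63]. Speed limits (rad/s): [2.22, 2.22, 3.01, 3.01, 3.14, 3.14, 3.14].

## Interface

Orientations are given as a unit quaternion [x, y, z, w].
In Python, from station import robot, command_gripper, solver, vision, order, look_for, place_of, status gives the robot as it stands. Calls block until the motion is done:
- robot.move_ptp(position, orientation): joint-space move of the TCP to a pose.
- robot.move_straight(position, rot=None, velocity=0.15): straight line of the TCP; rot=None keeps the orientation; velocity is the mean speed in m/s.
- robot.movej(angles): joint-space move.
- command_gripper(opening): finger opening in m; the grip force is fixed at half the most; returns when the fingers have stopped.
- robot.pause(seconds).
- solver.ik(position, orientation): joint angles nearest the present ones, or None.
- vision.capture(name): name is "scene" or "top" or "wrist"; returns (picture, depth): 420x560x3 uint8, blue, green, red; 420x560 float32, m along the optical axis (not along the pixel's ray), 0 where there is no reading.
- vision.camera_info(name): a dict with "intrinsics" (3x3 intrinsics, pixels), "rvec" (rotation vector, rad) and "tvec" (3), from world to camera coordinates, as OpenCV has them. Camera axes: x right, y down, z forward; pixel columns grow to the right and rows downward; lengths in m; the calibration is good to about 2 mm. A picture is of the moment at which its call begins: read the wrist's pose just before it. camera_info takes no time and is no camera call; for the wrist camera it gives the pose at the moment of the call.
A pose or a line that the arm cannot do raises robot.Unreachable and nothing moves.
- order.sign_off(): hands the job in; it is judged then, once.
Trained networks look in the newest picture that a camera, given by its name, has taken for a name from the list of things; names that differ only in an ending like _2 or _b are one class to them, and where a whole thing is asked for, a point or a joint stands for the part that bears it (a point fixed in the world has none). Each returns a list of dicts, best first, with "score" (0 to 1); they miss things now and then, are a little off and sometimes report something else, mostly with a low value. They report only what shows in the picture. A call takes as long as a camera call.
- look_for(query, camera): "box" ([left, top, width, height] in pixels, round what is visible of it).
- place_of(query, camera): "point" ([column, row] in pixels: a listed point, or the origin of a listed thing).
Readings, each from a call of its own:
- status.current_time(): time.
- status.current_qpos(): joint angles.
- status.current_qvel(): joint speeds.
- status.current_tau(): joint torques, N m.
- status.current_position(): TCP position.
- status.current_ee_rot(): TCP orientation.
- status.current_ft_force(): force on the tool from outside, world axes, zero at the start.
- status.current_ft_torque(): the same for the moment, N m.
- status.current_finger_gap(): finger opening in m.
- status.current_gripper_force(): force on a finger pad.
Only numpy, scipy, OpenCV 4.12 (cv2) and the standard library are available. Lean on these libraries where they do the work, as an engineer would, in place of code of your own. Each camera call takes 0.05 s, during which the arm holds its last target. There are 200 camera calls.

## Task

Take the stirring stick out of its block and stir the chocolate-coated nuts in the white bowl with its tip near the floor, three full wide turns so that they are well mixed and all stay in the bowl. Then carry the stick high over the row of glasses to the blue cup, so that crumbs can fall into it, and finish while still holding it there: upright, its tip over the middle of the cup's mouth and one to two centimetres above the rim. The stick never touches the blue cup, and the cup and the glasses stay where they stand.

Things in the scene. Friction and masses are not known exactly. Their poses are not given: they have to be found in the camera images.
- stirrer_handle (a point): Stirring stick standing upright in a wooden block: a round steel shaft 12 mm in diameter below a pale beech handle of square section 20 x 20 mm and 70 mm long; 168 mm long overall, about 80 g. This point is the centre of the handle, 133 mm above the tip and 35 mm below the top end; z runs up the stick, x and y are square to the handle's flat sides. A brass collar 18 mm in diameter lies just below the handle.
- stirrer_tip (a point): The lower end of the stirring stick's shaft, on its axis; same axes as the handle. At the start it stands 10 mm above the table inside the block's hole.
- stand: Fixed wooden block 75 x 75 x 55 mm high that holds the stick in a 14 mm hole 45 mm deep; the stick is drawn straight up out of it by more than 45 mm. Origin at the centre of its underside, z up.
- bowl_floor (a point): White tasting bowl, fixed to the table, holding six nuts: 116 mm across the rim outside (106 mm inside), 55 mm high, wall 5 mm; its inner floor is flat, about 82 mm across, 8 mm above the table. This point is the centre of the inner floor; z up. The nuts start in a ring of about 28 mm radius, leaving the middle free.
- cup: The only blue ceramic cup, empty, loose, without handle: 72 mm across the rim, 85 mm high. Origin at the centre of its underside, z up.
- cup_rim (a point): Centre of the blue cup's mouth, level with its rim, 85 mm above the table.
- tray_top (a point): Fixed wooden tray, 280 x 85 x 10 mm, that carries the row of three clear glasses and lies between bowl and cup; this point is the centre of its upper face, x along the row, y across it, z up.
- glass0: One of three loose clear drinking glasses standing in a row on the tray: 68 mm across, 100 mm high, so that its rim is 110 mm above the table. Origin at the centre of its underside, z up.
- glass1: One of three loose clear drinking glasses standing in a row on the tray: 68 mm across, 100 mm high, so that its rim is 110 mm above the table. Origin at the centre of its underside, z up.
- glass2: One of three loose clear drinking glasses standing in a row on the tray: 68 mm across, 100 mm high, so that its rim is 110 mm above the table. Origin at the centre of its underside, z up.
- nut0_center (a point): Centre of one of the six loose chocolate-coated nuts in the white bowl, dark brown balls 22 mm in diameter, 10 g.
- nut1_center (a point): Centre of one of the six loose chocolate-coated nuts in the white bowl, dark brown balls 22 mm in diameter, 10 g.
- nut2_center (a point): Centre of one of the six loose chocolate-coated nuts in the white bowl, dark brown balls 22 mm in diameter, 10 g.
- nut3_center (a point): Centre of one of the six loose chocolate-coated nuts in the white bowl, dark brown balls 22 mm in diameter, 10 g.
- nut4_center (a point): Centre of one of the six loose chocolate-coated nuts in the white bowl, dark brown balls 22 mm in diameter, 10 g.
- nut5_center (a point): Centre of one of the six loose chocolate-coated nuts in the white bowl, dark brown balls 22 mm in diameter, 10 g.

How it is judged:
On the way, in this order (a step that is already met when the one before it is completed fails the run):
1. the stick's tip is low in the bowl (within 20 mm of its floor), more than 8 mm to one side (the +x side of the bowl's frame) (horizontal distance between stirrer_tip and bowl_floor below 0.05 m and z of stirrer_tip in the frame of bowl_floor below 0.02 m and x of stirrer_tip in the frame of bowl_floor above 0.008 m), for 0.05 s.
2. the tip, still low in the bowl, has come round to the other side (more than 8 mm to -x) (horizontal distance between stirrer_tip and bowl_floor below 0.05 m and z of stirrer_tip in the frame of bowl_floor below 0.02 m and x of stirrer_tip in the frame of bowl_floor below -0.008 m), for 0.05 s.
3. the tip, still low in the bowl, is back on the first side: one turn (all of step 1), for 0.05 s.
4. the tip, still low in the bowl, is on the other side again (all of step 2), for 0.05 s.
5. the tip, still low in the bowl, is back on the first side: two turns, and at least four nuts lie more than 12 mm from where they started (all of step 3 and (distance of each of nut0_center, nut1_center, nut2_center, nut3_center from where it was at the start of the episode above 0.012 m or distance of each of nut0_center, nut1_center, nut2_center, nut4_center from where it was at the start of the episode above 0.012 m or distance of each of nut0_center, nut1_center, nut2_center, nut5_center from where it was at the start of the episode above 0.012 m or distance of each of nut0_center, nut1_center, nut3_center, nut4_center from where it was at the start of the episode above 0.012 m or distance of each of nut0_center, nut1_center, nut3_center, nut5_center from where it was at the start of the episode above 0.012 m or distance of each of nut0_center, nut1_center, nut4_center, nut5_center from where it was at the start of the episode above 0.012 m or distance of each of nut0_center, nut2_center, nut3_center, nut4_center from where it was at the start of the episode above 0.012 m or distance of each of nut0_center, nut2_center, nut3_center, nut5_center from where it was at the start of the episode above 0.012 m or distance of each of nut0_center, nut2_center, nut4_center, nut5_center from where it was at the start of the episode above 0.012 m or distance of each of nut0_center, nut3_center, nut4_center, nut5_center from where it was at the start of the episode above 0.012 m or distance of each of nut1_center, nut2_center, nut3_center, nut4_center from where it was at the start of the episode above 0.012 m or distance of each of nut1_center, nut2_center, nut3_center, nut5_center from where it was at the start of the episode above 0.012 m or distance of each of nut1_center, nut2_center, nut4_center, nut5_center from where it was at the start of the episode above 0.012 m or distance of each of nut1_center, nut3_center, nut4_center, nut5_center from where it was at the start of the episode above 0.012 m or distance of each of nut2_center, nut3_center, nut4_center, nut5_center from where it was at the start of the episode above 0.012 m)), for 0.05 s.
6. the stick crosses over the row of glasses, its tip above the tray and higher than 110 mm (x of stirrer_tip in the frame of tray_top between -0.15 and 0.15 m and y of stirrer_tip in the frame of tray_top between -0.04 and 0.04 m and height (world z) of stirrer_tip above 0.11 m), for 0.05 s.
At the end, for the whole second after the job is handed in: The robot holds the stick still and upright (within 0.17 rad), its tip within 15 mm of the centre line of the blue cup and 3 to 30 mm above the rim, not touching the cup; all six nuts are in the bowl; cup and glasses stand upright within 20 mm of where they were (horizontal distance between stirrer_tip and cup_rim below 0.015 m and z of stirrer_tip in the frame of cup_rim between 0.003 and 0.03 m and angle between stirrer_tip's own z axis and vertical below 0.17 rad and linear speed of stirrer below 0.03 m/s and contact force between stirrer and cup below 0.2 N and contact force between stirrer and the fingers above 0.5 N and horizontal distance between each of nut0_center, nut1_center, nut2_center, nut3_center, nut4_center, nut5_center and bowl_floor below 0.055 m and height (world z) of each of nut0_center, nut1_center, nut2_center, nut3_center, nut4_center, nut5_center below 0.06 m and distance of each of glass0, glass1, glass2, cup from where it was at the start of the episode below 0.02 m and angle between each of glass0, glass1, glass2, cup's own z axis and vertical below 0.2 rad); the arm keeps its last pose, push and grip.
It fails at once if a nut leaves the bowl (not (horizontal distance between each of nut0_center, nut1_center, nut2_center, nut3_center, nut4_center, nut5_center and bowl_floor below 0.075 m)).
It fails at once if a glass or the blue cup is moved by more than 20 mm or tipped (not (distance of each of glass0, glass1, glass2, cup from where it was at the start of the episode below 0.02 m and angle between each of glass0, glass1, glass2, cup's own z axis and vertical below 0.2 rad)).
It fails at once if the stick touches the blue cup (contact force between stirrer and cup above 0.3 N).
It also fails if it takes over 70 s, if anything falls off the work surface, if the arm or the gripper's body presses on something with over 40 N, if the wrist force passes 120 N, or if a joint passes its speed limit or range.

## Working session

There is one attempt and no reset: what is moved stays moved. The work goes in short steps, each a Python script; the robot and the scene stay as the last script left them, time stands still between calls to the robot, and variables do not carry over. Pictures are saved under pics/ and viewed, at most 10 in all, crops included, and the job is handed in when it is done.

```bash
mkdir -p pics; ls; cat > h.py <<'E'
import numpy as np, cv2
from station import robot, command_gripper, solver, vision, order, look_for, place_of, status
def cam(n):
    i=vision.camera_info(n); R=cv2.Rodrigues(np.array(i["rvec"],float))[0]
    return np.array(i["intrinsics"]),R,np.array(i["tvec"],float).ravel()
def at_z(n,px,z,c=None):
    K,R,t=c or cam(n); d=R.T@np.linalg.inv(K)@np.array([px[0],px[1],1.]); o=-R.T@t
    return o+d*(z-o[2])/d[2]
def proj(n,P,c=None):
    K,R,t=c or cam(n); q=K@(R@np.asarray(P,float)+t); return q[:2]/q[2]
def cloud(n,depth,c=None):
    K,R,t=c or cam(n); v,u=np.indices(depth.shape)
    p=np.stack([(u-K[0,2])/K[0,0]*depth,(v-K[1,2])/K[1,1]*depth,depth],-1)
    return (p-t)@R
E
python3 - <<'E'
from h import *
Z={"stirrer_handle":.143,"bowl_floor":.008,"cup_rim":.085,"tray_top":.01,"stand":0,"glass0":.01}
for n in("top","scene"):
    im,d=vision.capture(n); cv2.imwrite(f"pics/{n}.png",im); np.save(n+"_d.npy",d)
    print(n,-cam(n)[1].T@cam(n)[2])
    for q,z in Z.items():
        print(q,[(round(r["score"],2),np.round(r["point"]),at_z(n,r["point"],z).round(3)) for r in place_of(q,n)[:4]])
print(status.current_time(),status.current_ee_rot())
E
```

```text
pics
top [ 0.36552102 -0.00126798  1.05247913]
stirrer_handle [(0.59, array([379., 160.]), array([ 0.618, -0.236,  0.143]))]
bowl_floor [(0.97, array([366., 244.]), array([ 0.447, -0.236,  0.008]))]
cup_rim [(0.73, array([148., 234.]), array([0.455, 0.269, 0.085]))]
tray_top [(0.72, array([157., 237.]), array([0.454, 0.268, 0.01 ])), (0.69, array([276., 208.]), array([ 0.529, -0.016,  0.01 ])), (0.41, array([372., 257.]), array([ 0.417, -0.25 ,  0.01 ]))]
stand [(0.79, array([366., 176.]), array([ 0.617, -0.239,  0.   ])), (0.49, array([381., 251.]), array([ 0.432, -0.273,  0.   ]))]
glass0 [(0.78, array([280., 210.]), array([ 0.526, -0.026,  0.01 ])), (0.73, array([278., 243.]), array([ 0.446, -0.022,  0.01 ])), (0.66, array([279., 172.]), array([ 0.621, -0.022,  0.01 ])), (0.18, array([280., 207.]), array([ 0.532, -0.025,  0.01 ]))]
scene [ 0.7993288  -0.5072487   0.64989735]
stirrer_handle [(0.63, array([261., 307.]), array([ 0.627, -0.234,  0.143]))]
bowl_floor [(0.71, array([173., 302.]), array([ 0.436, -0.23 ,  0.008]))]
cup_rim [(0.88, array([310., 138.]), array([0.468, 0.269, 0.085]))]
tray_top [(0.95, array([274., 245.]), array([ 0.528, -0.022,  0.01 ]))]
stand [(0.87, array([259., 355.]), array([ 0.622, -0.237,  0.   ])), (0.46, array([172., 288.]), array([ 0.409, -0.202,  0.   ]))]
glass0 [(0.94, array([238., 231.]), array([ 0.443, -0.025,  0.01 ])), (0.9, array([272., 244.]), array([ 0.524, -0.02 ,  0.01 ])), (0.63, array([316., 259.]), array([ 0.621, -0.012,  0.01 ]))]
0.7 [ 9.91830686e-01  1.27561320e-01 -2.06543034e-05  5.47397068e-06]
```

View pics/top.png

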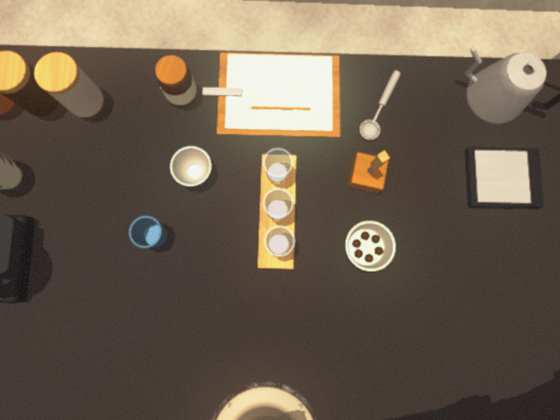

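View pics/scene.png

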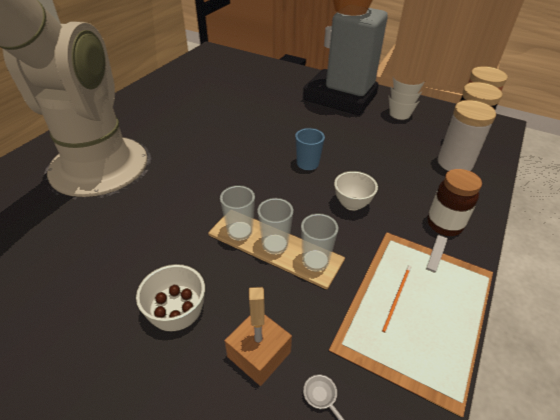

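The top view shows the stick leaning out of its block at about (383,157), the bowl at (370,246), the glasses down column 278 and the blue cup at (147,232). The scene view agrees, and the paths look clear. Next I'll refine the positions from depth and go above the stick.

```bash
cat >> h.py <<'E'
def circ(P):
    A=np.c_[2*P[:,:2],np.ones(len(P))]; s=np.linalg.lstsq(A,(P[:,:2]**2).sum(1),rcond=None)[0]
    return s[:2].round(4),round(float(np.sqrt(s[2]+s[0]**2+s[1]**2)),4),len(P)
def near(C,xy,r,z0,z1):
    P=C.reshape(-1,3); P=P[np.isfinite(P).all(1)]
    return P[(np.hypot(*(P[:,:2]-xy).T)<r)&(P[:,2]>z0)&(P[:,2]<z1)]
def rect(P):
    return cv2.minAreaRect((P[:,:2]*1000).astype(np.float32)) if len(P)>3 else None
def rz(yaw):  # tool down, tool x at yaw
    from scipy.spatial.transform import Rotation as R
    return (R.from_euler('z',yaw)*R.from_euler('x',np.pi)).as_quat()
E
python3 - <<'E'
from h import *
for n in("top","scene"):
    C=cloud(n,np.load(n+"_d.npy"))
    print(n,"cup",circ(near(C,(.46,.269),.06,.08,.092)),"bowl",circ(near(C,(.442,-.234),.08,.05,.06)))
    print("handle",rect(near(C,(.62,-.236),.03,.171,.185)),"block",rect(near(C,(.618,-.237),.06,.05,.06)))
robot.move_ptp([.60,-.236,.50],rz(0.256))
q=status.current_qpos(); print(np.round(q,3),status.current_time())
im,d=vision.capture("wrist"); c=cam("wrist"); cv2.imwrite("pics/w1.png",im); print(-c[1].T@c[2])
C=cloud("wrist",d,c)
print("handle",rect(near(C,(.62,-.236),.03,.171,.185)),"block",rect(near(C,(.618,-.237),.06,.05,.06)),circ(near(C,(.442,-.234),.08,.05,.06)))
E
```

```text
top cup (array([0.4597, 0.2756]), 0.0334, 206) bowl (array([ 0.4397, -0.2335]), 0.0547, 349)
handle ((618.08740234375, -235.92225646972656), (19.841121673583984, 20.850536346435547), 34.52738952636719) block ((617.544921875, -235.6140594482422), (75.4547348022461, 75.9681167602539), 78.83444213867188)
scene cup (array([0.4644, 0.275 ]), 0.0338, 147) bowl (array([ 0.4444, -0.2346]), 0.0548, 652)
handle ((621.7220458984375, -236.4470977783203), (19.34439468383789, 20.13412094116211), 35.68143844604492) block ((621.5618896484375, -236.16085815429688), (75.68795776367188, 76.04994201660156), 78.16673278808594)
[ 0.363  0.417 -0.109  1.68   0.051  1.048 -1.079] 2.9583
[ 0.66495094 -0.22086261  0.4691192 ]
handle ((620.0408935546875, -237.67184448242188), (20.257034301757812, 19.94642448425293), 34.526466369628906) block ((619.6873779296875, -237.79803466796875), (75.12198638916016, 75.06131744384766), 78.49769592285156) (array([ 0.4427, -0.2357]), 0.0546, 1367)
```

View pics/w1.png

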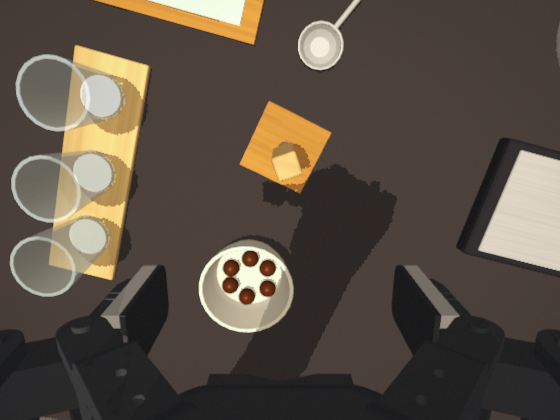

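The wrist view shows the handle top at (287,166) in the block, the bowl at (246,287) with six nuts, and the glasses at the left edge. The handle is at (0.620, -0.237) with a yaw of about 34.5°. I'll check joint solutions for the possible grasp yaws.

```bash
python3 - <<'E'
from h import *
for y in(34.5,-55.5,124.5,-145.5):
    for p in([.62,-.2373,.298],[.62,-.2373,.46],[.442,-.235,.46],[.418,-.235,.303],[.465,-.235,.303],[.5,-.02,.46],[.462,.275,.388]):
        s=solver.ik(p,rz(np.radians(y))); print(y,p,None if s is None else np.round(s,2))
E
```

```text
34.5 [0.62, -0.2373, 0.298] [ 0.38  0.65 -0.16  1.83  0.15  0.68 -0.83]
34.5 [0.62, -0.2373, 0.46] [ 0.41  0.48 -0.19  1.68  0.1   0.99 -0.79]
34.5 [0.442, -0.235, 0.46] [ 0.53  0.27 -0.2   2.03  0.07  0.85 -0.67]
34.5 [0.418, -0.235, 0.303] [ 0.5   0.48 -0.15  2.24  0.16  0.44 -0.75]
34.5 [0.465, -0.235, 0.303] [ 0.47  0.51 -0.15  2.15  0.16  0.49 -0.77]
34.5 [0.5, -0.02, 0.46] [ 0.13  0.27 -0.26  2.03  0.09  0.85 -1.15]
34.5 [0.462, 0.275, 0.388] [-0.33  0.43 -0.42  2.03  0.25  0.74 -1.88]
-55.5 [0.62, -0.2373, 0.298] [ 0.18  0.65  0.15  1.84 -0.15  0.66 -2.12]
-55.5 [0.62, -0.2373, 0.46] [ 0.16  0.48  0.19  1.7  -0.1   0.98 -2.16]
-55.5 [0.442, -0.235, 0.46] [ 0.24  0.26  0.18  2.05 -0.06  0.84 -2.09]
-55.5 [0.418, -0.235, 0.303] [ 0.3   0.48  0.12  2.25 -0.14  0.42 -2.  ]
-55.5 [0.465, -0.235, 0.303] [ 0.27  0.51  0.13  2.16 -0.14  0.48 -2.03]
-55.5 [0.5, -0.02, 0.46] [-0.16  0.26  0.11  2.04 -0.04  0.84 -2.57]
-55.5 [0.462, 0.275, 0.388] [-1.26  0.55  0.93  2.08 -0.62  0.81 -2.49]
124.5 [0.62, -0.2373, 0.298] [ 0.6   0.69 -0.5   1.81  0.47  0.76  0.45]
124.5 [0.62, -0.2373, 0.46
[... 215 characters left out ...]
303] [ 0.69  0.54 -0.47  2.13  0.46  0.56  0.48]
124.5 [0.5, -0.02, 0.46] [ 0.41  0.32 -0.62  2.01  0.24  0.88  0.26]
124.5 [0.462, 0.275, 0.388] [-0.12  0.48 -0.73  2.01  0.44  0.8  -0.51]
-145.5 [0.62, -0.2373, 0.298] [ 0.91  0.91 -1.11  1.79  0.93  1.07  1.62]
-145.5 [0.62, -0.2373, 0.46] [ 0.92  0.69 -1.1   1.65  0.65  1.22  1.85]
-145.5 [0.442, -0.235, 0.46] [ 1.17  0.44 -1.09  2.    0.48  0.99  2.02]
-145.5 [0.418, -0.235, 0.303] [ 1.13  0.71 -1.11  2.2   0.92  0.82  1.58]
-145.5 [0.465, -0.235, 0.303] [ 1.07  0.75 -1.1   2.11  0.92  0.88  1.58]
-145.5 [0.5, -0.02, 0.46] [ 0.72  0.44 -1.09  2.    0.48  0.99  1.57]
-145.5 [0.462, 0.275, 0.388] [ 0.09  0.62 -1.1   2.    0.68  0.95  0.81]
```

```bash
python3 - <<'E'
from h import *
q=rz(np.radians(34.5))
robot.move_ptp([.62,-.2373,.44],q)
robot.move_straight([.62,-.2373,.300],velocity=.12)
print("pre",np.round(status.current_ft_force(),2))
print(command_gripper(0.0),status.current_finger_gap(),status.current_gripper_force())
print("gripped",np.round(status.current_ft_force(),2),np.round(status.current_position(),4))
robot.move_straight([.62,-.2373,.450],velocity=.08)
print("lift",np.round(status.current_ft_force(),2),status.current_finger_gap(),status.current_gripper_force(),status.current_time())
im,d=vision.capture("scene"); cv2.imwrite("pics/s2.png",im)
p=np.array(status.current_position())
print([(r["score"],r["point"]) for r in place_of("stirrer_tip","scene")], proj("scene",p-[0,0,.155+.133-.002]))
C=cloud("scene",d)
for z in(.17,.18,.19,.20,.21,.22,.23): 
    P=near(C,p[:2],.04,z,z+.01); print(z,P.mean(0).round(4) if len(P) else None,len(P))
E
```

```text
pre [0.41 0.28 0.18]
False 0.01903968980227319 58.42004835605621
gripped [-0.34  0.33  2.88] [ 0.6201 -0.2373  0.3002]
lift [ 0.61 -0.1  -1.41] 0.019750226925670085 58.49185287952423 7.3333
[(0.57, [253.1, 299.5]), (0.26, [162.7, 313.3])] [255.36383016 298.8364806 ]
0.17 [ 0.6232 -0.2397  0.1752] 35
0.18 [ 0.6232 -0.2395  0.185 ] 39
0.19 [ 0.6235 -0.2394  0.195 ] 40
0.2 [ 0.6236 -0.2392  0.205 ] 38
0.21 [ 0.6233 -0.2392  0.2149] 45
0.22 [ 0.623  -0.2399  0.225 ] 42
0.23 [ 0.6235 -0.2397  0.2348] 41
```

View pics/s2.png

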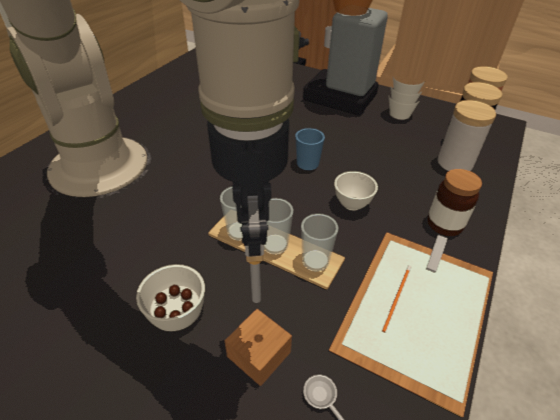

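The scene view shows the stick held upright and clear of the block, its tip at about (255,300) where predicted. Next: stir.

```bash
python3 - <<'E'
from h import *
B=np.array([.4425,-.235]); T=.290
robot.move_straight([*B,.450],velocity=.15)
robot.move_straight([*B,.017+T],velocity=.1)
print("down",np.round(status.current_ft_force(),2))
N=12; F=[]
for k in range(int(N*3.75)+1):
    a=2*np.pi*k/N; r=min(.023,.017+.001*k)
    robot.move_straight([B[0]+r*np.cos(a),B[1]+r*np.sin(a),.017+T],velocity=.06)
    f=status.current_ft_force(); F.append(np.linalg.norm(f))
    if F[-1]>25: print("high",k,f); break
print(k,np.max(F),status.current_finger_gap(),status.current_time())
robot.move_straight([*B,.017+T],velocity=.05)
robot.move_straight([*B,.450],velocity=.08)
print("up",np.round(status.current_ft_force(),2),status.current_time())
im,d=vision.capture("scene"); cv2.imwrite("pics/s3.png",im); C=cloud("scene",d); p=status.current_position()
print([(r["score"],r["point"]) for r in place_of("stirrer_tip","scene")], proj("scene",np.array(p)-[0,0,T]))
for z in(.16,.17,.18,.2,.22,.235): 
    P=near(C,p[:2],.04,z,z+.01); print(z,P.mean(0).round(4) if len(P) else None,len(P))
E
```

```text
down [ 0.09 -0.99 -1.16]
45 7.94710199589928 0.019387779221424414 26.3583
up [ 0.45  0.87 -1.2 ] 28.9083
[(0.68, [159.4, 252.8])] [158.43198007 251.65676246]
0.16 [ 0.4482 -0.2345  0.166 ] 28
0.17 [ 0.4483 -0.2348  0.175 ] 37
0.18 [ 0.4483 -0.2347  0.185 ] 36
0.2 [ 0.4482 -0.235   0.2052] 37
0.22 [ 0.4479 -0.2352  0.225 ] 44
0.235 [ 0.4477 -0.2353  0.2401] 44
```

View pics/s3.png

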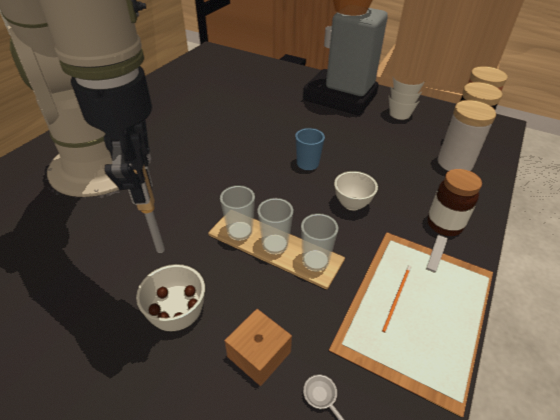

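The scene view shows the six nuts rearranged in the bowl around (172,303), and the stick upright with its tip at (159,252). Next: carry it over the glasses and refine the cup position on the way.

```bash
python3 - <<'E'
from h import *
robot.move_straight([.49,-.15,.460],velocity=.15)
robot.move_straight([.49,.06,.460],velocity=.12)
robot.move_straight([.462,.20,.460],velocity=.12)
im,d=vision.capture("wrist"); c=cam("wrist"); C=cloud("wrist",d,c); cv2.imwrite("pics/w4.png",im)
print(circ(near(C,(.462,.2745),.05,.08,.09)))
robot.move_straight([.462,.2745,.460],velocity=.12)
im,d=vision.capture("wrist"); c=cam("wrist"); C=cloud("wrist",d,c)
print(circ(near(C,(.462,.2745),.05,.08,.09)))
im,d=vision.capture("scene"); C=cloud("scene",d)
print("scene",circ(near(C,(.462,.2745),.05,.08,.09)),proj("scene",[.462,.2745,.17]),[(r["score"],r["point"]) for r in place_of("stirrer_tip","scene")])
for z in(.18,.2,.22,.235): 
    P=near(C,(.462,.2745),.04,z,z+.01); print(z,P.mean(0).round(4) if len(P) else None,len(P))
cv2.imwrite("pics/s4.png",im); print(status.current_time())
E
```

```text
(array([0.462, 0.274]), 0.0334, 1220)
(array([0.4622, 0.2742]), 0.0333, 1007)
scene (array([0.4645, 0.2751]), 0.0338, 147) [311.30433692 104.96312322] [(0.51, [314.1, 105.0])]
0.18 [0.4659 0.2719 0.185 ] 20
0.2 [0.4674 0.272  0.2046] 18
0.22 [0.4662 0.2722 0.2249] 23
0.235 [0.4667 0.2719 0.2394] 22
34.025
```

View pics/s4.png

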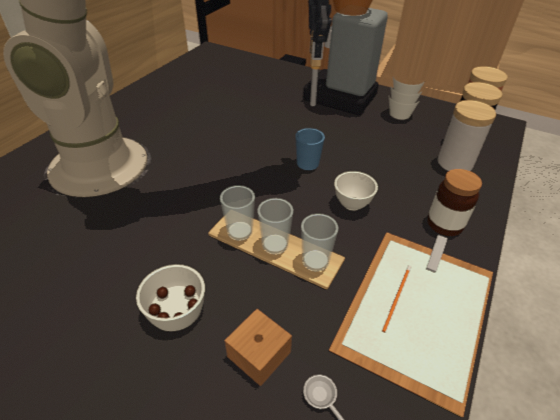

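The scene view shows the stick upright with its tip at (314,105) over the blue cup at (309,135), and the glasses undisturbed. Now I'll lower the tip to 15 mm above the rim.

```bash
python3 - <<'E'
from h import *
robot.move_straight([.4622,.2742,.290+.100],velocity=.06)
robot.pause(.5)
im,d=vision.capture("scene"); cv2.imwrite("pics/s5.png",cv2.resize(im[60:200,220:400],None,fx=4,fy=4))
print([(r["score"],r["point"]) for r in place_of("stirrer_tip","scene")],proj("scene",[.4622,.2742,.1]),proj("scene",[.4622,.2742,.085]))
print(np.round(status.current_position(),4),np.round(status.current_ft_force(),2),status.current_gripper_force(),status.current_time())
E
```

```text
[(0.82, [309.2, 128.9]), (0.4, [273.6, 245.8])] [309.41079185 130.67434183] [309.02418357 135.84748079]
[0.4622 0.2742 0.39  ] [ 0.08  0.26 -0.36] 60.280455350875854 35.9417
```

View pics/s5.png

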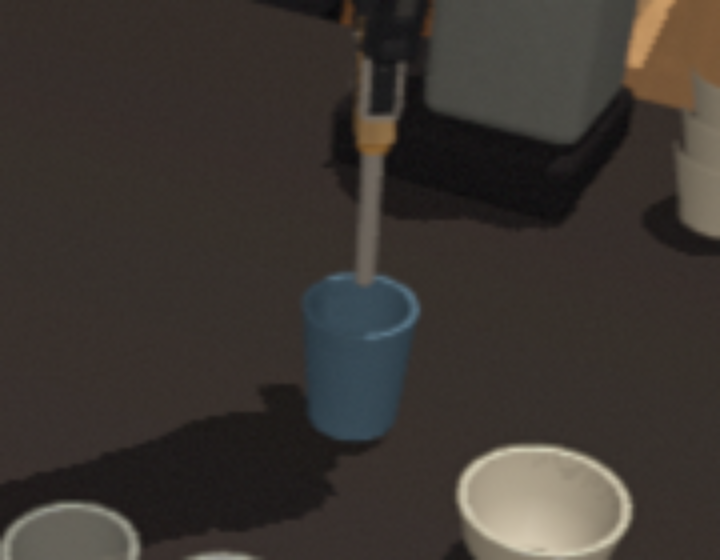

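The crop shows the stick's tip at about full-image (311,131), just above the cup mouth near its middle. That is within about 2 px of the prediction.

```bash
python3 -c "
from station import order; print(order.sign_off())"
```

```text
the job is handed in; nothing more can be done
None
```

I handed the job in after about 36 s on the robot's clock: the nuts got 3.75 turns and all six stayed in the bowl, the stick crossed high over the glasses without disturbing them, and it ended upright about 15 mm above the middle of the blue cup's mouth; no verdict came back.

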